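Stop the vial shaker, load it and restart it on the gentle key

TASK

The small shaker is still switched to fast, with its narrow bar key latched down: first stop it by pressing the square key until it latches and the bar key pops up, then stand the wider of the two loose vials upright in the shaker's cup and let it go. Slide the clear guard fully home over the vial, and only then press the round key until it stays down, so that the square key pops up and the shaker starts gently. Do not press the plus-shaped key, do not tip the vial over, and leave the other things where they stand.

Things in the scene. Friction and masses are not known exactly. Their poses are not given: they have to be found in the camera images.
- shaker: Flat grey fixed vial shaker, 200 (its x) x 230 (its y) mm; origin: centre of the underside, x away from the key side, y to its left. Key housing x -100 to -40 mm, 40 mm high; deck behind it 16 mm high. Interlocked keys in a row at x = -70, y = -69, -23, 23, 69 mm, in varying order: a full press latches a key; a third of it already frees the latched one, which pops up.
- cup_floor (a point): Centre of the inner floor of the vial cup on the deck, 16 mm above the worktop, at shaker x = 45, y = 60 mm. The cup is a black rubber collar, inner diameter 46 mm, outer 58 mm, its rim 10 mm above this floor. Axes as the shaker's.
- guard (a joint): Slide of the clear guard along the shaker's +y, m: 0 = fully open (to the right), 0.110 = fully home over the cup, at its stop. About 1.5 N friction; stays where it is left. Hood 78 (x) x 84 (y) mm, roof 87 mm above the worktop, 3 mm walls, open below and on its left (+y) side; 66 mm high inside from the cup floor.
- guard_grip (a point): Centre of the grey rib on the guard's roof, 99 mm above the worktop, moving with the guard; straight above the cup centre when home. The rib is 12 mm thick along the shaker's y, 42 mm long along its x, 20 mm high (top 10 mm above this point), on a foot 26 mm wide whose top is 9 mm below this point.
- vial_wide: The vial to be shaken: the wider of the two loose screw-cap vials, diameter 34 mm, 60 mm tall with its cap, about 60 g, standing on the worktop to the right of the shaker; origin at the centre of its underside, z up along the vial.
- vial_slim: The slimmer loose screw-cap vial, diameter 27 mm, 52 mm tall, also to the right of the shaker; not part of the job. Origin at the centre of its underside.
- timer: White wedge-shaped bench timer, 48 x 62 x 55 mm, left of the shaker; bystander. Origin at the centre of its underside.
- dropper: Dropper bottle with rubber bulb, diameter 33 mm, 102 mm tall, left of the shaker; bystander. Origin at the centre of its underside.
- tape_roll: Roll of white label tape lying flat, diameter 62 mm, 19 mm high, behind and right of the shaker; bystander. Origin at the centre of its underside.
- key_square (a joint): Travel of the key with the square cap 27 x 27 mm, the stop key, m, growing as it is pressed straight down: 0 = up, 0.0085 = resting latched, 0.0105 = bottom stop. Light spring, about 1.5 N; press to the bottom stop (cap top 51.5 mm above the worktop), then let go.
- key_square_top (a point): Centre of the top face of the key with the square cap 27 x 27 mm, the stop key; 62 mm above the worktop when up, 53.5 mm when latched. Moves with the key. Keys are spaced 46 mm and made of the same white plastic.
- key_round (a joint): Travel of the key with the round cap, diameter 28 mm, the gentle-speed key, m, growing as it is pressed straight down: 0 = up, 0.0085 = resting latched, 0.0105 = bottom stop. Light spring, about 1.5 N; press to the bottom stop (cap top 51.5 mm above the worktop), then let go.
- key_round_top (a point): Centre of the top face of the key with the round cap, diameter 28 mm, the gentle-speed key; 62 mm above the worktop when up, 53.5 mm when latched. Moves with the key. Keys are spaced 46 mm and made of the same white plastic.
- key_bar (a joint): Travel of the key with the narrow bar cap 30 mm (shaker x) x 10 mm, the fast-speed key, latched down at the start, m, growing as it is pressed straight down: 0 = up, 0.0085 = resting latched, 0.0105 = bottom stop. Light spring, about 1.5 N; press to the bottom stop (cap top 51.5 mm above the worktop), then let go.
- key_bar_top (a point): Centre of the top face of the key with the narrow bar cap 30 mm (shaker x) x 10 mm, the fast-speed key, latched down at the start; 62 mm above the worktop when up, 53.5 mm when latched. Moves with the key. Keys are spaced 46 mm and made of the same white plastic.
- key_cross (a joint): Travel of the key with the plus-shaped cap 30 x 30 mm with 9 mm arms, the medium-speed key, m, growing as it is pressed straight down: 0 = up, 0.0085 = resting latched, 0.0105 = bottom stop. Light spring, about 1.5 N; press to the bottom stop (cap top 51.5 mm above the worktop), then let go.
- key_cross_top (a point): Centre of the top face of the key with the plus-shaped cap 30 x 30 mm with 9 mm arms, the medium-speed key; 62 mm above the worktop when up, 53.5 mm when latched. Moves with the key. Keys are spaced 46 mm and made of the same white plastic.

How it is judged:
On the way, in this order (a step that is already met when the one before it is completed fails the run):
1. the square stop key is latched and the bar key and all others are up (value of joint key_square above 0.0075 m and value of joint each of key_round, key_bar, key_cross below 0.002 m), for 0.2 s.
2. the wide vial stands upright in the cup, released, the square key still latched (all of step 1 and horizontal distance between vial_wide and cup_floor below 0.01 m and z of vial_wide in the frame of cup_floor below 0.004 m and angle between vial_wide's own z axis and vertical below 0.12 rad and contact force between the fingers and vial_wide below 0.1 N), for 0.2 s.
3. the guard is fully home over the vial, the square key still latched (all of step 1 and value of joint guard above 0.105 m and horizontal distance between vial_wide and cup_floor below 0.01 m and z of vial_wide in the frame of cup_floor below 0.004 m and angle between vial_wide's own z axis and vertical below 0.12 rad), for 0.2 s.
At the end, for the whole second after the job is handed in: The round key rests latched (pressed more than 7.5 mm), the square, bar and plus keys are up (less than 2 mm), the guard is within 5 mm of its stop, and the wide vial stands at rest and upright (within 0.12 rad) in the cup, within 10 mm of its centre and on its floor (within 4 mm) (value of joint each of key_square, key_bar, key_cross below 0.002 m and value of joint key_round above 0.0075 m and value of joint guard above 0.105 m and horizontal distance between vial_wide and cup_floor below 0.01 m and z of vial_wide in the frame of cup_floor below 0.004 m and angle between vial_wide's own z axis and vertical below 0.12 rad and linear speed of vial_wide below 0.02 m/s); the robot touches nothing.
It fails at once if the round key is pressed while the guard is not home (value of joint key_round above 0.006 m and not (value of joint guard above 0.105 m)).
It fails at once if the plus-shaped key is pressed (value of joint key_cross above 0.006 m).
It fails at once if the wide vial is tipped over (angle between vial_wide's own z axis and vertical above 1 rad).
It fails at once if a bystander is moved more than 30 mm (distance of any of vial_slim, timer, dropper, tape_roll from where it was at the start of the episode above 0.03 m).
It also fails if it takes over 64 s, if anything falls off the work surface, if the arm or the gripper's body presses on something with over 40 N, if the wrist force passes 120 N, or if a joint passes its speed limit or range.

ROBOT

A 7-joint arm with a two-finger parallel gripper is mounted at the origin on a cart in front of the work surface, level with it; the furniture and walls round the work are solid. World frame = base frame: x ahead of the robot, y to its left, z up, the work surface at z = 0. Lengths are in m, angles in rad, forces in N, time in s.
With the tool pointing down it reaches from about 0.35 to 0.9 m from the base axis. Payload 8.1 kg.
Tool frame: the origin (TCP) lies at the centre of the arm's flange, where the gripper is bolted on; the fingertips stand 178 mm ahead of it and the grasp point (between the pads) lies 159 mm ahead of it; z points along the fingers, y is the direction in which the jaws open and shut (so a half turn about z gives the same grasp; the last joint's range is limited). The gripper opens to 92 mm and grips with 3 to 60 N. Pads are 19 mm wide; open, the fingers measure 130 mm over their backs; the gripper's body (75 mm by 190 mm) begins 47 mm behind the grasp point.
Start: joints at [1.104, 0.434, 0.025, 1.573, -0.012, 1.134, -0.075], TCP at [0.222, -0.584, 0.405] pointing down, gripper open.
Joint ranges: [-2.62, 2.62], [-0.44, 2.09], [-1.27, 1.32], [0.08, 2.57], [-1.32, 4.46], [0.12, 2], [-2.74, 2.74]. Speed limits (rad/s): [2.22, 2.22, 3.01, 3.01, 3.14, 3.14, 3.14].

INTERFACE

Orientations are given as a rotation vector (axis times angle).
In Python, from cell import arm gives the robot as it stands. The module is installed in compiled form; this text tells all that it offers.
- The arm moves only by the tool move_arm, never from a script. Its argument "steps" is a list of rows, each a list of 4 numbers: the shift along the tool's x, y, z in mm, then the turn about the tool's z in rad. In form: [[x, y, z, twist], ...]. A call has 1 to 20 rows; each row is the pose to reach, as a shift and turn from the pose commanded when the call began, along the tool's axes at that moment; what a row does not reach only later rows make up. A row lasts 1/8 s, in which the tool goes at most 62.5 mm and 10.7 degrees, less where a joint would pass 70% of its speed; a pose out of reach is approached as far as the arm can. A call with a gripper value outside its range is refused whole. "grip" is the finger opening in mm, from 0 to 91.8, set as the call begins (left out, the last holds). The fingers move at their own pace and stop on an object; "grip_force" is the grip in N (left out, the last holds). Time passes only in rows, so rows that repeat a pose let the fingers close. It gives the time, the measured TCP pose, the force and the opening at its end, in the units of the state.
- arm.observe(): the state, without advancing time (a new reading comes with each control period).
- arm.get_image(name): name is "scene" or "top" or "wrist"; returns the picture (400x640x3 uint8, red, green, blue); there is no depth.
- arm.camera_info(name): a dict with "mtx" (3x3 intrinsics, pixels), "pose" (4x4, takes a point from camera to world coordinates); the wrist camera has in their place "T_tool_cam" (4x4, takes a point from camera to tool coordinates, whose origin is the TCP and whose axes are the flange's). Camera axes: x right, y down, z forward; pixel columns grow to the right and rows downward; lengths in m; the calibration is good to about 2 mm. The wrist camera is an equidistant fisheye: a pixel r from the principal point sees the ray r / f radians off the axis. A picture is of the moment at which its call begins: read the wrist's pose just before it. camera_info takes no time and is no camera call.
- arm.sign_off(): hands the job in, once; it reports no verdict.
The state is a dict: "clock": time; "joints": joint angles; "dq": joint speeds; "joint_efforts": joint torques, N m; "position": TCP position; "ee_rot": TCP orientation; "force": force on the tool from outside, world axes, zero at the start; "ft_torque": the same for the moment, N m; "width": opening from 0.0 (shut) to 1.0 (fully open).
Only numpy, scipy, OpenCV 4.12 (cv2) and the standard library are available. Lean on these libraries where they do the work, as an engineer would, in place of code of your own. Each camera call takes 0.05 s, during which the arm holds its last target.

## Working session

There is one attempt and no reset: what is moved stays moved. The work goes in short steps, Python scripts to look and compute and a tool call to move; the robot and the scene stay as the last step left them, time stands still between calls to the robot, and variables do not carry over. Pictures are saved under pics/ and viewed, and the job is handed in when it is done.

Besides the shell and the picture viewer there is one more tool, called after "Emit:" by a JSON object that holds its "fn" and its "kwargs". move_arm: Moves the arm, as the interface text tells. Its arguments: {"type":"object","properties":{"steps":{"type":"array"},"grip":{"type":"number"},"grip_force":{"type":"number"}},"required":["steps"]}

```bash
mkdir -p pics; python3 - <<'E'
from cell import arm
import cv2,numpy as np
s=arm.observe();print(s)
for n in ["scene","top","wrist"]:
    c=arm.camera_info(n);print(n,{k:np.round(v,4).tolist() if hasattr(v,'shape') else v for k,v in c.items()})
    cv2.imwrite(f"pics/a_{n}.png",arm.get_image(n)[:,:,::-1])
E
```

```text
{'clock': 0.0, 'joints': array([ 1.10443299,  0.43523196,  0.02497022,  1.57410779, -0.01158945,
        1.13394227, -0.07513799]), 'dq': array([-0.00063488,  0.00074002,  0.00057521, -0.00140195, -0.00043194,
       -0.00093179,  0.00082722]), 'joint_efforts': array([-1.17896707e-03, -6.67858458e+01,  9.84783545e-01, -3.14458787e+01,
       -6.06735097e-02,  4.26524284e-02,  1.25378838e-04]), 'position': array([ 0.22226139, -0.5839041 ,  0.40393499]), 'ee_rot': array([-3.08834047e+00, -5.67828446e-01,  6.67253692e-04]), 'force': array([ 0.40803393,  0.44955666, -0.41788013]), 'ft_torque': array([ 0.00743639, -0.03757969, -0.02484858]), 'width': 0.9996684264401067}
scene {'mtx': [[442.6485, 0.0, 314.6451], [0.0, 442.6485, 199.5029], [0.0, 0.0, 1.0]], 'pose': [[-0.5027, -0.3907, 0.7711, -0.3753], [-0.8644, 0.2382, -0.4428, 0.5283], [-0.0107, -0.8892, -0.4574, 0.6675], [0.0, 0.0, 0.0, 1.0]]}
top {'mtx': [[389.4327, 0.0, 317.4172], [0.0, 389.4327, 192.3348], [0.0, 0.0, 1.0]], 'pose': [[0.0193, -0.9882, 0.152, 0.4535], [-0.9992, -0.0244, -0.0319, 0.0091], [0.0353, -0.1513, -0.9879, 1.0323], [0.0, 0.0, 0.0, 1.0]]}
wrist {'mtx': [[309.7069, 0.0, 320.4981], [0.0, 309.7069, 203.8928], [0.0, 0.0, 1.0]], 'T_tool_cam': [[0.0006, -0.9544, -0.2987, 0.0816], [1.0, 0.0007, -0.0003, 0.0003], [0.0005, -0.2987, 0.9544, 0.0197], [0.0, 0.0, 0.0, 1.0]]}
```

View pics/a_scene.png

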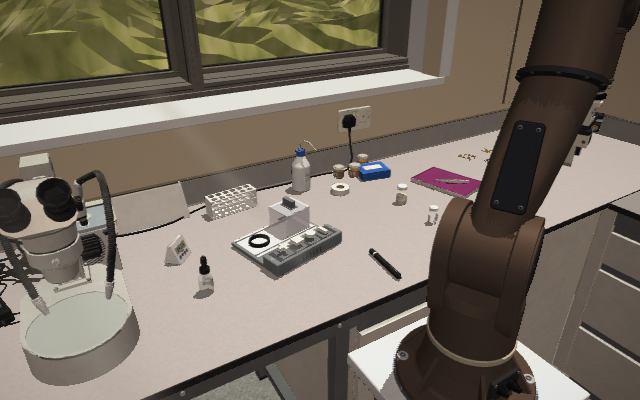

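View pics/a_top.png

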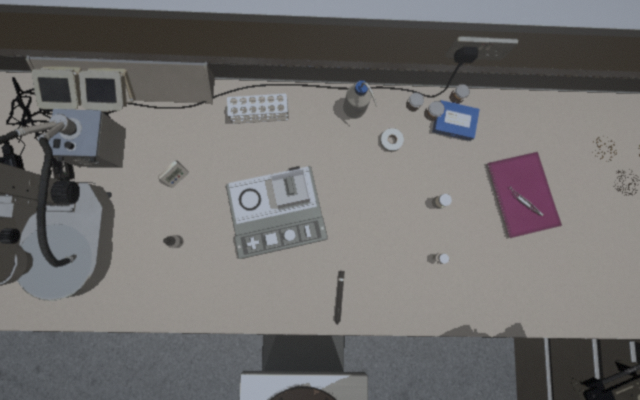

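View pics/a_wrist.png

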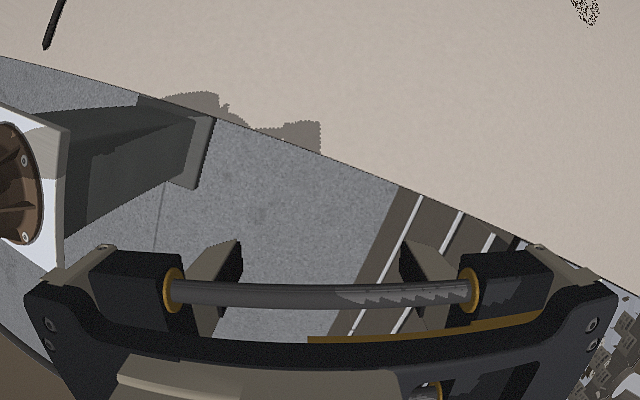

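The top view shows the shaker near (278,210), with its keys from left to right: plus (253,243), square (271,239), round (290,235) and bar (308,231). The vials are at (441,201) and (440,258). I'll zoom in next.

```bash
cat > h.py <<'E'
import numpy as np,cv2
from cell import arm
def ray(cam,u,v):
    c=arm.camera_info(cam);K=c['mtx'];T=c['pose']
    d=T[:3,:3]@np.array([(u-K[0,2])/K[0,0],(v-K[1,2])/K[1,1],1]);return T[:3,3],d
def onz(cam,u,v,z):
    o,d=ray(cam,u,v);return o+d*(z-o[2])/d[2]
def proj(cam,p):
    c=arm.camera_info(cam);K=c['mtx'];T=c['pose']
    q=T[:3,:3].T@(np.array(p)-T[:3,3]);return (K@q/q[2])[:2]
def wrist_proj(st,p):
    from scipy.spatial.transform import Rotation as R
    c=arm.camera_info('wrist');K=c['mtx'];M=np.eye(4);M[:3,:3]=R.from_rotvec(st['ee_rot']).as_matrix();M[:3,3]=st['position']
    T=M@c['T_tool_cam'];q=T[:3,:3].T@(np.array(p)-T[:3,3]);r=np.hypot(q[0],q[1]);th=np.arctan2(r,q[2])
    return np.array([K[0,2]+K[0,0]*th*q[0]/r,K[1,2]+K[0,0]*th*q[1]/r])
def wrist_onz(st,u,v,z):
    from scipy.spatial.transform import Rotation as R
    c=arm.camera_info('wrist');K=c['mtx'];M=np.eye(4);M[:3,:3]=R.from_rotvec(st['ee_rot']).as_matrix();M[:3,3]=st['position']
    T=M@c['T_tool_cam'];a=np.array([u-K[0,2],v-K[1,2]]);r=np.linalg.norm(a);th=r/K[0,0]
    d=T[:3,:3]@np.array([np.sin(th)*a[0]/r,np.sin(th)*a[1]/r,np.cos(th)]);o=T[:3,3]
    return o+d*(z-o[2])/d[2]
E
python3 - <<'E'
import cv2
a=cv2.imread('pics/a_top.png')
cv2.imwrite('pics/b1.png',cv2.resize(a[155:265,215:340],None,fx=6,fy=5.4,interpolation=cv2.INTER_CUBIC))
cv2.imwrite('pics/b2.png',cv2.resize(a[180:280,400:480],None,fx=6,fy=6,interpolation=cv2.INTER_CUBIC))
b=cv2.imread('pics/a_scene.png')
cv2.imwrite('pics/b3.png',cv2.resize(b[180:280,220:350],None,fx=6,fy=6,interpolation=cv2.INTER_CUBIC))
E
```

```text
(no output)
```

View pics/b1.png

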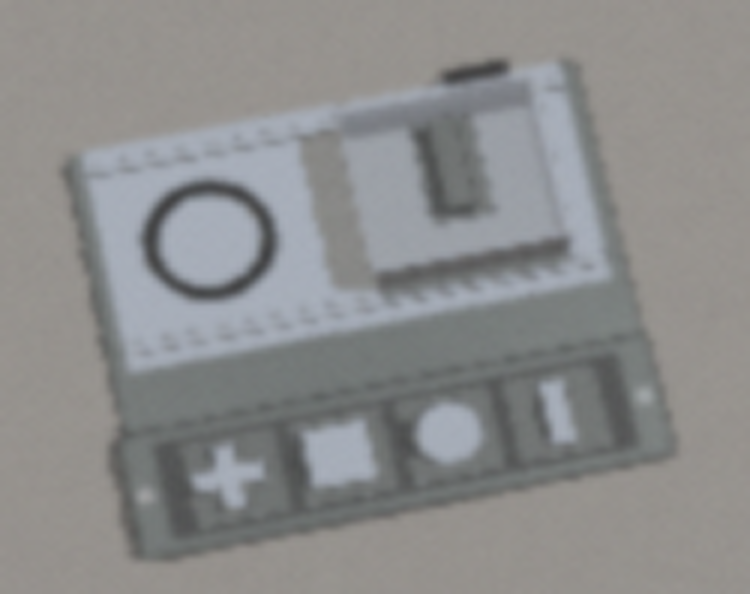

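View pics/b2.png

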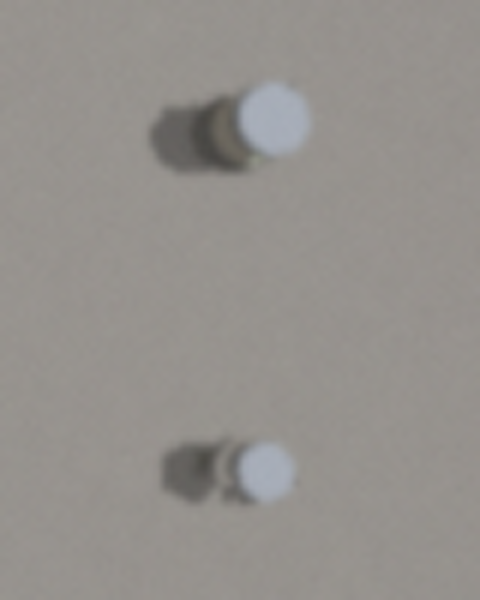

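View pics/b3.png

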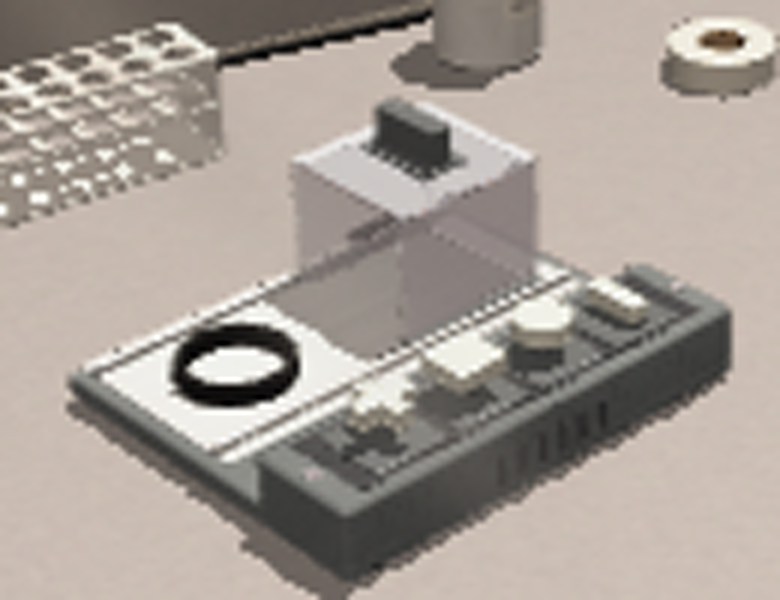

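Both views agree on the order: plus at y=+69, square +23, round -23 and bar -69. Next I'll compute the shaker pose from mask centroids.

```bash
python3 - <<'E'
from h import *
a=cv2.imread('pics/a_top.png').astype(int)
g=a.sum(2)/3
def comp(x0,x1,y0,y1,thr,inv=False):
    r=cv2.resize(g[y0:y1,x0:x1],None,fx=4,fy=4,interpolation=cv2.INTER_CUBIC)
    m=((r<thr) if inv else (r>thr)).astype(np.uint8)
    n,l,s,c=cv2.connectedComponentsWithStats(m)
    return [(np.round((c[i]+.5)/4-.5+[x0,y0],2),s[i,4]/16) for i in range(1,n) if s[i,4]>300]
K=comp(240,318,223,252,150);print(K)
ring=comp(235,264,185,213,75,True);print(ring)
V=comp(425,460,188,212,172);print(V,comp(425,460,250,266,172))
hs=dict(zip(['cross','sq','round','bar'],[.062,.062,.062,.0535]))
ks=sorted([k for k in K if k[1]<130],key=lambda k:k[0][0])
P=[onz('top',*k[0],hs[n]) for k,n in zip(ks,hs)]
for n,p in zip(hs,P):print(n,p)
print('ring',[onz('top',*r[0],.021) for r in ring])
print('wide',onz('top',*max(V,key=lambda v:v[1])[0],.060))
# fit shaker 2D pose
loc=np.array([[-70,69],[-70,23],[-70,-23],[-70,-69],[45,60]])/1e3
if len(P)==4 and ring:
    W=np.array([p[:2] for p in P]+[onz('top',*ring[0][0],.021)[:2]])
    lc=loc-loc.mean(0);wc=W-W.mean(0)
    th=np.arctan2((lc[:,0]*wc[:,1]-lc[:,1]*wc[:,0]).sum(),(lc*wc).sum())
    R=np.array([[np.cos(th),-np.sin(th)],[np.sin(th),np.cos(th)]]);t=W.mean(0)-R@loc.mean(0)
    print('th',th,'t',t);print('res mm',1e3*(W-(loc@R.T+t)))
    f=lambda x,y:R@[x,y]+t
    for n,q in dict(cross=(-.07,.069),sq=(-.07,.023),rnd=(-.07,-.023),bar=(-.07,-.069),cup=(.045,.06),rib0=(.045,-.05)).items():print(n,f(*q))
    print('rib px pred',proj('top',[*f(.045,-.05),.109]), proj('scene',[*f(.045,-.05),.109]),proj('scene',[*f(-.07,.023),.062]),proj('scene',[*f(.045,.06),.021]))
E
```

```text
[(array([307.57, 230.81]), np.float64(35.375)), (array([289.51, 234.66]), np.float64(84.4375)), (array([271.22, 238.67]), np.float64(103.875)), (array([252.74, 242.82]), np.float64(54.0625))]
[]
[(array([445.39, 199.26]), np.float64(70.4375))] [(array([444.13, 258.11]), np.float64(37.25))]
cross [0.47332679 0.13437044 0.062     ]
sq [0.48438677 0.08947904 0.062     ]
round [0.49516451 0.04475349 0.062     ]
bar [5.06060008e-01 2.26249609e-04 5.35000000e-02]
ring []
wide [ 0.59332232 -0.34917336  0.06      ]
```

```bash
python3 - <<'E'
from h import *
a=cv2.imread('pics/a_top.png').astype(int)
g=a.sum(2)/3
def comp(x0,x1,y0,y1,thr,inv=False):
    r=cv2.resize(g[y0:y1,x0:x1],None,fx=4,fy=4,interpolation=cv2.INTER_CUBIC)
    m=((r<thr) if inv else (r>thr)).astype(np.uint8)
    n,l,s,c=cv2.connectedComponentsWithStats(m)
    return [(np.round((c[i]+.5)/4-.5+[x0,y0],2),s[i,4]/16,s[i,2:4]/4) for i in range(1,n) if s[i,4]>300]
for t in (85,100,115):print(comp(236,264,184,211,t,True))
V=[]
for t in (165,160,155): print(t,comp(425,460,188,212,t),comp(425,460,250,266,t))
V=comp(425,460,188,212,162)[0]
print('wide',onz('top',*V[0],.060))
ring=comp(236,264,184,211,100,True)
P=np.array([[.47333,.13437],[.48439,.08948],[.49516,.04475],[.50606,.00023]])
W=np.vstack([P,onz('top',*ring[0][0],.022)[:2]])
loc=np.array([[-70,69],[-70,23],[-70,-23],[-70,-69],[45,60]])/1e3
lc=loc-loc.mean(0);wc=W-W.mean(0)
th=np.arctan2((lc[:,0]*wc[:,1]-lc[:,1]*wc[:,0]).sum(),(lc*wc).sum())
R=np.array([[np.cos(th),-np.sin(th)],[np.sin(th),np.cos(th)]]);t=W.mean(0)-R@loc.mean(0)
print('th',th,'t',t);print('res mm',1e3*(W-(loc@R.T+t)))
f=lambda x,y:R@[x,y]+t
for n,q in dict(cross=(-.07,.069),sq=(-.07,.023),rnd=(-.07,-.023),bar=(-.07,-.069),cup=(.045,.06),rib0=(.045,-.05)).items():print(n,f(*q))
print('rib px pred',proj('top',[*f(.045,-.05),.109]), proj('scene',[*f(.045,-.05),.109]),proj('scene',[*f(-.07,.023),.062]),proj('scene',[*f(.045,.06),.026]))
E
```

```text
[(array([249.34, 198.8 ]), np.float64(69.25), array([21.25, 20.5 ]))]
[(array([249.39, 198.86]), np.float64(111.625), array([21.75, 21.5 ]))]
[(array([249.43, 198.89]), np.float64(145.625), array([22.25, 22.  ]))]
165 [(array([445.53, 199.3 ]), np.float64(89.5625), array([11.  , 11.25]))] [(array([444.22, 258.11]), np.float64(53.875), array([8.25, 8.75]))]
160 [(array([445.64, 199.28]), np.float64(100.125), array([11.25, 11.75]))] [(array([444.28, 258.13]), np.float64(61.6875), array([8.5, 9.5]))]
155 [(array([445.76, 199.29]), np.float64(109.9375), array([11.75, 12.5 ]))] [(array([444.38, 258.13]), np.float64(69.5625), array([ 9.25, 10.25]))]
wide [ 0.59315383 -0.34965823  0.06      ]
th 0.2402523233316301 t [0.55777543 0.08394217]
res mm [[-0.03758278  0.06599181]
 [ 0.07682256 -0.14522176]
 [-0.09877211 -0.19643532]
 [-0.14436677 -0.03764888]
 [ 0.20389911  0.31331415]]
cross [0.47336758 0.13430401]
sq [0.48431318 0.08962522]
rnd [0.49525877 0.04494644]
bar [5.06204367e-01 2.67648883e-04]
cup [0.58720608 0.15292649]
rib0 [0.61338033 0.04608592]
rib px pred [289.74474316 184.32994539] [287.94263764 197.8837284 ] [296.48428726 237.78322109] [258.44789208 238.16348741]
```

```bash
cat >> h.py <<'E'
from scipy.spatial.transform import Rotation as Ro
def go(xyz,heading=None):
    s=arm.observe();R=Ro.from_rotvec(s['ee_rot']).as_matrix()
    d=R.T@(np.array(xyz)-s['position'])*1e3;h=np.arctan2(R[1,0],R[0,0])
    print('t',round(s['clock'],2),'pos',s['position'].round(4),'head',round(h,4),'tilt',R[2].round(4),'F',s['force'].round(1),'w',round(s['width']*91.8,1))
    print(' shift mm',d.round(1),'twist',None if heading is None else round(h-heading,4))
E
python3 - <<'E'
from h import *
go([.4843,.0896,.300],.2403)
E
```

```text
t 0.15 pos [ 0.2223 -0.5839  0.4041] head 0.3638 tilt [-1.0e-04 -1.1e-03 -1.0e+00] F [-0.4  0.4 -0.3] w 91.5
 shift mm [ 484.5 -536.1  104.7] twist 0.1235
```

Emit:
{"fn": "move_arm", "kwargs": {"steps": [[30, -33, 0, 0.01], [60, -67, 0, 0.02], [91, -100, 0, 0.03], [121, -134, 0, 0.04], [151, -167, 0, 0.05], [182, -201, 0, 0.06], [212, -234, 0, 0.07], [242, -268, 0, 0.08], [273, -301, 0, 0.09], [303, -335, 10, 0.1], [333, -368, 30, 0.11], [364, -402, 50, 0.12], [394, -435, 70, 0.1235], [424, -469, 90, 0.1235], [454, -503, 100, 0.1235], [484.5, -536, 104, 0.1235], [484.5, -536, 104, 0.1235], [484.5, -536, 104, 0.1235], [484.5, -536, 104, 0.1235]], "grip": 0, "grip_force": 20}}

```text
clock: 2.52
position: [0.4842, 0.0879, 0.3007]
ee_rot: [3.119, 0.374, -0.001]
force: [-0.1, 0.2, -0.4]
width: 0.002
```

```bash
python3 - <<'E'
from h import *
go([.4843,.0896,.24],.2403)
s=arm.observe();print(s['joints'].round(2))
im=arm.get_image('wrist')[:,:,::-1].copy();cv2.imwrite('pics/c1.png',im)
for n,p in dict(sq=[.4843,.0896,.062],rnd=[.49526,.04495,.062],cup=[.5872,.1529,.026],cross=[.47337,.1343,.062]).items():print(n,wrist_proj(s,p))
p=s['position'].copy();p[2]-=.178;print('tip',wrist_proj(s,p))
E
```

```text
t 2.52 pos [0.4842 0.0879 0.3007] head 0.2385 tilt [-5.e-04  7.e-04 -1.e+00] F [-0.1  0.2 -0.4] w 0.2
 shift mm [ 0.5 -1.6 60.7] twist -0.0018
[-0.    0.37 -0.37  1.99  0.18  0.81 -1.8 ]
sq [317.92944544 219.66549167]
rnd [378.25701255 219.38396778]
cup [272.2957631   69.97321684]
cross [257.7459442  219.49772322]
tip [319.9428131  257.20801094]
```

View pics/c1.png

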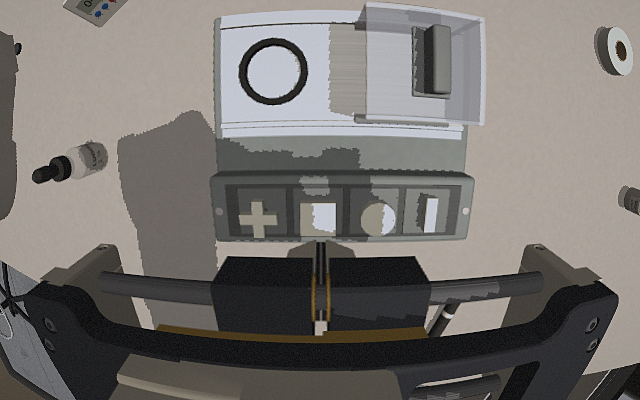

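The wrist view puts the square key at (319,219) and the cup at (273,71), both within 1–2 px of prediction. I'll press the square key now.

Emit:
{"fn": "move_arm", "kwargs": {"steps": [[0.5, -1.5, 25, 0], [0.5, -1.5, 50, 0], [0.5, -1.5, 58, 0], [0.5, -1.5, 64, 0], [0.5, -1.5, 68, 0], [0.5, -1.5, 70, 0], [0.5, -1.5, 71, 0], [0.5, -1.5, 72, 0], [0.5, -1.5, 72, 0], [0.5, -1.5, 72, 0]]}}

```text
clock: 3.82
position: [0.4849, 0.0909, 0.2296]
ee_rot: [3.119, 0.376, 0.002]
force: [-2.8, -0.6, 10.3]
width: 0.004
```

Emit:
{"fn": "move_arm", "kwargs": {"steps": [[0, 0, -10, 0], [0, 0, -40, 0], [0, 0, -80, 0], [0, 0, -110, 0], [0, 0, -120, 0], [0, 0, -120, 0]]}}

```text
clock: 4.58
position: [0.4846, 0.0907, 0.3489]
ee_rot: [3.119, 0.376, 0.001]
force: [-0.3, -0.5, -0.2]
width: 0.005
```

```bash
python3 - <<'E'
from h import *
go([.59315,-.34966,.40],.2403)
cv2.imwrite('pics/c2.png',arm.get_image('wrist')[:,:,::-1])
b=arm.get_image('scene')[:,:,::-1]
cv2.imwrite('pics/c3.png',cv2.resize(b[180:280,220:350],None,fx=6,fy=6,interpolation=cv2.INTER_CUBIC))
E
```

```text
t 4.58 pos [0.4846 0.0907 0.3489] head 0.2401 tilt [ 9.e-04  2.e-04 -1.e+00] F [-0.3 -0.5 -0.2] w 0.5
 shift mm [  0.7 453.6 -51. ] twist -0.0002
```

View pics/c2.png

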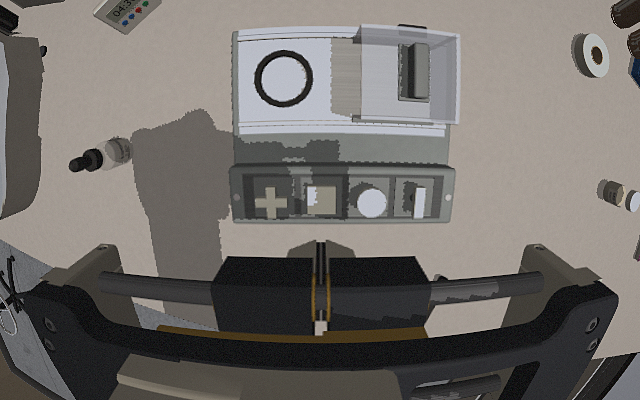

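View pics/c3.png

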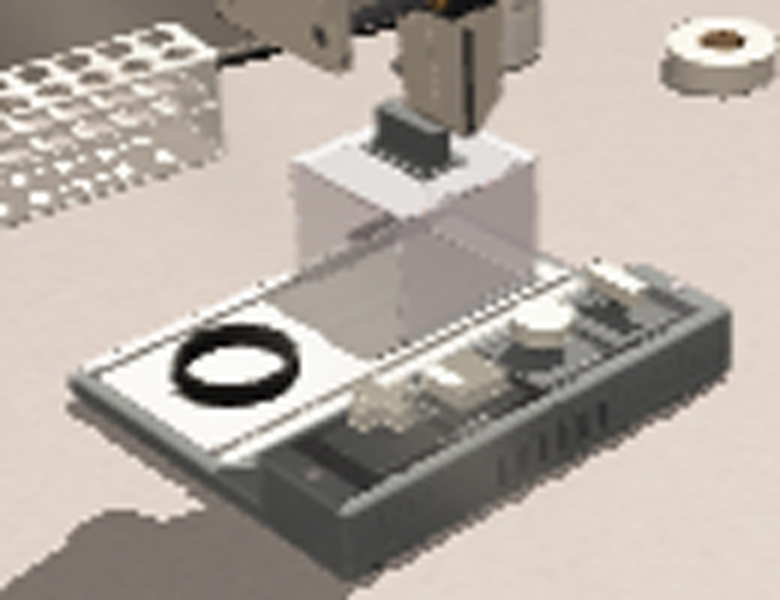

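The bar key is up, with its shadow visible, and the square key is latched. Now I'll move over the wide vial, turning the jaws a quarter turn.

Emit:
{"fn": "move_arm", "kwargs": {"steps": [[0, 40, 0, -0.15], [0, 80, 0, -0.3], [0, 120, 0, -0.45], [0, 160, 0, -0.6], [0, 200, 0, -0.75], [0, 240, 0, -0.9], [0, 280, 0, -1.05], [0, 320, 0, -1.2], [0, 360, 0, -1.35], [0, 400, 0, -1.5], [0, 430, 0, -1.57], [0.7, 453.6, 0, -1.57], [0.7, 453.6, 0, -1.57], [0.7, 453.6, 0, -1.57], [0.7, 453.6, 0, -1.57]], "grip": 91.8}}

```text
clock: 6.55
position: [0.5934, -0.3481, 0.3485]
ee_rot: [-1.938, -2.472, -0.0]
force: [-0.8, 0.3, 0.4]
width: 0.999
```

```bash
python3 - <<'E'
from h import *
go([.59315,-.34966,.191],1.81)
s=arm.observe();print(s['joints'].round(2))
cv2.imwrite('pics/d1.png',arm.get_image('wrist')[:,:,::-1])
print(wrist_proj(s,[.59315,-.34966,.06]),wrist_proj(s,[.59315,-.34966,.0]))
p=s['position'].copy();p[2]=.06;print('under',wrist_proj(s,p))
E
```

```text
t 6.55 pos [ 0.5934 -0.3481  0.3485] head 1.812 tilt [ 7.e-04 -2.e-04 -1.e+00] F [-0.8  0.3  0.4] w 91.7
 shift mm [ -1.5  -0.5 157.5] twist 0.002
[ 0.8   0.65 -0.58  1.43  0.37  1.17  0.41]
[319.39856504 202.35965094] [319.61115947 186.31482936]
under [320.01315398 200.85603006]
```

View pics/d1.png

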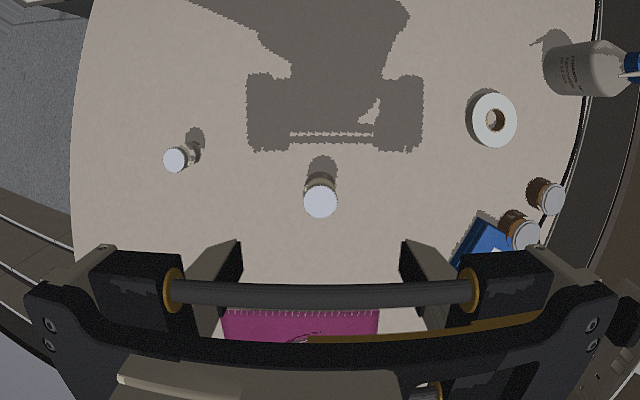

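The wide vial's cap is at (320,202), as predicted, so I'll go down and grasp it.

Emit:
{"fn": "move_arm", "kwargs": {"steps": [[-1.5, -0.5, 40, 0], [-1.5, -0.5, 80, 0], [-1.5, -0.5, 115, 0], [-1.5, -0.5, 140, 0], [-1.5, -0.5, 152, 0], [-1.5, -0.5, 157.5, 0], [-1.5, -0.5, 157.5, 0], [-1.5, -0.5, 157.5, 0]]}}

```text
clock: 7.6
position: [0.5935, -0.3513, 0.1924]
ee_rot: [1.939, 2.469, 0.0]
force: [0.3, -0.5, 0.8]
width: 1.004
```

Emit:
{"fn": "move_arm", "kwargs": {"steps": [[0, 0, 0, 0], [0, 0, 0, 0], [0, 0, 0, 0], [0, 0, 0, 0], [0, 0, 0, 0], [0, 0, 0, 0], [0, 0, 0, 0], [0, 0, 0, 0]], "grip": 28, "grip_force": 12}}

```text
clock: 8.6
position: [0.5931, -0.3512, 0.1912]
ee_rot: [1.94, 2.471, 0.0]
force: [0.5, 0.6, -0.6]
width: 0.359
```

```bash
python3 - <<'E'
from h import *
go([.59315,-.34966,.37],1.81)
cv2.imwrite('pics/d2.png',arm.get_image('wrist')[:,:,::-1])
b=arm.get_image('scene')[:,:,::-1]
cv2.imwrite('pics/d3.png',cv2.resize(b[140:240,350:480],None,fx=6,fy=6,interpolation=cv2.INTER_CUBIC))
E
```

```text
t 8.6 pos [ 0.5931 -0.3512  0.1912] head 1.8103 tilt [-0.  0. -1.] F [ 0.5  0.6 -0.6] w 33.0
 shift mm [   1.5    0.4 -178.8] twist 0.0003
```

View pics/d2.png

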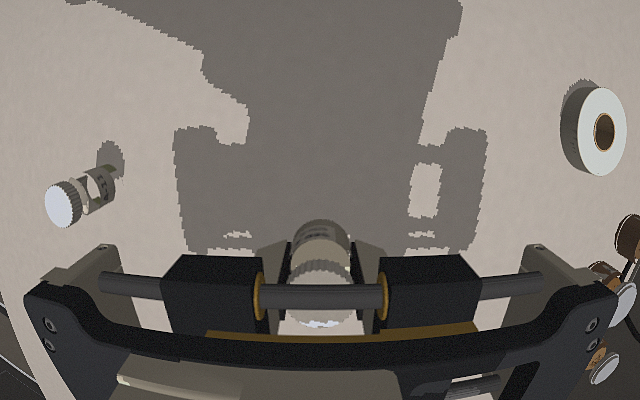

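View pics/d3.png

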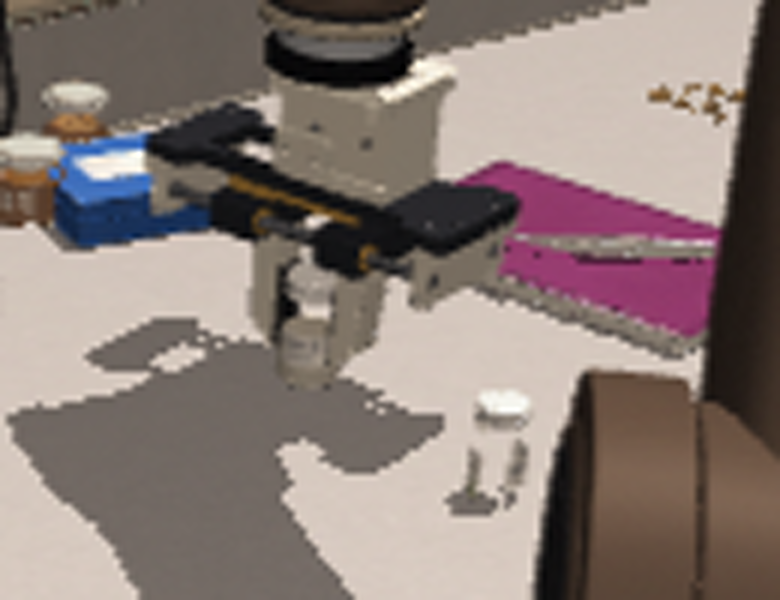

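Emit:
{"fn": "move_arm", "kwargs": {"steps": [[0, 0, -10, 0], [0, 0, -40, 0], [0, 0, -80, 0], [0, 0, -120, 0], [0, 0, -160, 0], [0, 0, -175, 0], [0, 0, -175, 0], [0, 0, -175, 0]]}}

```text
clock: 9.7
position: [0.5926, -0.3512, 0.3644]
ee_rot: [-1.939, -2.469, 0.001]
force: [-0.5, 0.6, -0.6]
width: 0.366
```

```bash
python3 - <<'E'
from h import *
go([.5875,.152,.36],1.81)
E
```

```text
t 9.7 pos [ 0.5926 -0.3512  0.3644] head 1.8102 tilt [ 0.0015 -0.0021 -1.    ] F [-0.5  0.6 -0.6] w 33.6
 shift mm [490.1 114.4   4.9] twist 0.0002
```

Emit:
{"fn": "move_arm", "kwargs": {"steps": [[20, 5, 0, 0], [55, 13, 0, 0], [95, 22, 0, 0], [135, 31, 0, 0], [175, 41, 0, 0], [215, 50, 0, 0], [255, 60, 0, 0], [295, 69, 0, 0], [335, 78, 0, 0], [375, 87, 0, 0], [415, 97, 0, 0], [445, 104, 0, 0], [470, 110, 0, 0], [485, 113, 0, 0], [490, 114.4, 0, 0], [490, 114.4, 0, 0], [490, 114.4, 0, 0], [490, 114.4, 0, 0]]}}

```text
clock: 11.95
position: [0.5882, 0.151, 0.3662]
ee_rot: [1.942, 2.469, -0.001]
force: [-0.2, 0.0, -1.1]
width: 0.365
```

```bash
python3 - <<'E'
from h import *
go([.5875,.152,.2085],1.81)
s=arm.observe();print(s['joints'].round(2))
cv2.imwrite('pics/e1.png',arm.get_image('wrist')[:,:,::-1])
b=arm.get_image('scene')[:,:,::-1]
cv2.imwrite('pics/e2.png',cv2.resize(b[160:280,200:350],None,fx=5,fy=5,interpolation=cv2.INTER_CUBIC))
print(wrist_proj(s,[.5872,.1529,.026]))
E
```

```text
t 11.95 pos [0.5882 0.151  0.3662] head 1.8088 tilt [-4.e-04 -1.e-04 -1.e+00] F [-0.2  0.  -1.1] w 33.5
 shift mm [  1.2  -0.4 157.7] twist -0.0012
[ 0.1   0.53 -0.66  1.63  0.35  1.11 -0.41]
[319.57353042 184.66532545]
```

View pics/e1.png

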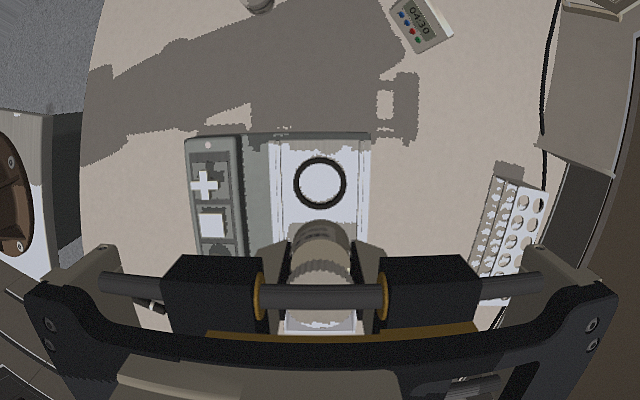

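View pics/e2.png

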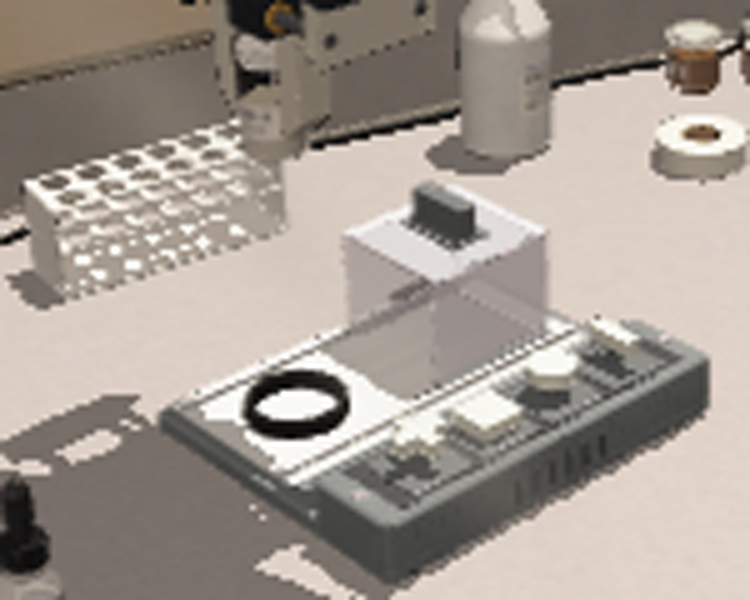

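The cup ring is centred at (320,184), as predicted. I'll lower the vial.

Emit:
{"fn": "move_arm", "kwargs": {"steps": [[1.2, -0.4, 40, 0], [1.2, -0.4, 80, 0], [1.2, -0.4, 110, 0], [1.2, -0.4, 130, 0], [1.2, -0.4, 142, 0], [1.2, -0.4, 148, 0], [1.2, -0.4, 152, 0], [1.2, -0.4, 155, 0], [1.2, -0.4, 157, 0], [1.2, -0.4, 158, 0], [1.2, -0.4, 158.5, 0], [1.2, -0.4, 158.5, 0]]}}

```text
clock: 13.55
position: [0.5874, 0.153, 0.2078]
ee_rot: [1.94, 2.471, 0.0]
force: [0.6, -0.1, 0.2]
width: 0.364
```

```bash
python3 - <<'E'
from h import *
go([.5875,.152,.2072],1.81)
cv2.imwrite('pics/f1.png',arm.get_image('wrist')[:,:,::-1])
E
```

```text
t 13.55 pos [0.5874 0.153  0.2078] head 1.8102 tilt [-0.e+00  1.e-04 -1.e+00] F [ 0.6 -0.1  0.2] w 33.4
 shift mm [-1.  -0.1  0.6] twist 0.0002
```

View pics/f1.png

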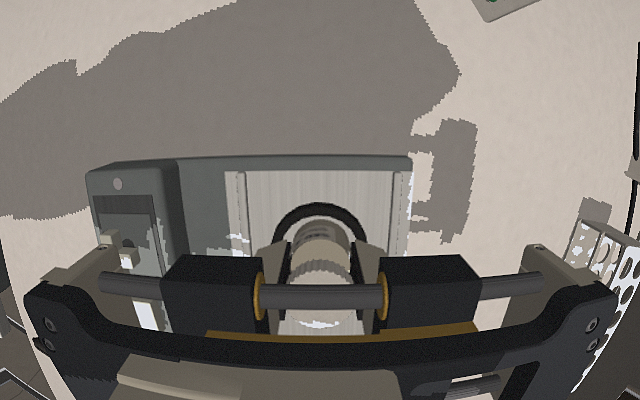

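Emit:
{"fn": "move_arm", "kwargs": {"steps": [[-1, 0, 0.7, 0], [-1, 0, 1, 0], [-1, 0, 1, 0]]}}

```text
clock: 13.98
position: [0.5877, 0.1521, 0.2071]
ee_rot: [1.94, 2.471, 0.0]
force: [-1.0, 0.1, 4.8]
width: 0.364
```

Emit:
{"fn": "move_arm", "kwargs": {"steps": [[0, 0, 0, 0], [0, 0, 0, 0], [0, 0, 0, 0], [0, 0, 0, 0], [0, 0, -5, 0], [0, 0, -30, 0], [0, 0, -70, 0], [0, 0, -110, 0], [0, 0, -150, 0], [0, 0, -160, 0], [0, 0, -160, 0], [0, 0, -160, 0]], "grip": 60}}

```text
clock: 15.48
position: [0.5873, 0.1517, 0.3653]
ee_rot: [-1.94, -2.47, 0.003]
force: [-0.5, 0.2, -0.1]
width: 0.652
```

```bash
python3 - <<'E'
from h import *
go([.61338,.04609,.30],.2403)
s=arm.observe()
cv2.imwrite('pics/g1.png',arm.get_image('wrist')[:,:,::-1])
b=arm.get_image('scene')[:,:,::-1]
cv2.imwrite('pics/g2.png',cv2.resize(b[160:280,200:350],None,fx=5,fy=5,interpolation=cv2.INTER_CUBIC))
print(wrist_proj(s,[.5872,.1529,.076]))
E
```

```text
t 15.47 pos [0.5873 0.1517 0.3653] head 1.8101 tilt [-3.0e-04 -2.1e-03 -1.0e+00] F [-0.5  0.2 -0.1] w 59.9
 shift mm [-108.7    0.5   65.4] twist 1.5698
[320.87596787 198.99211671]
```

View pics/g1.png

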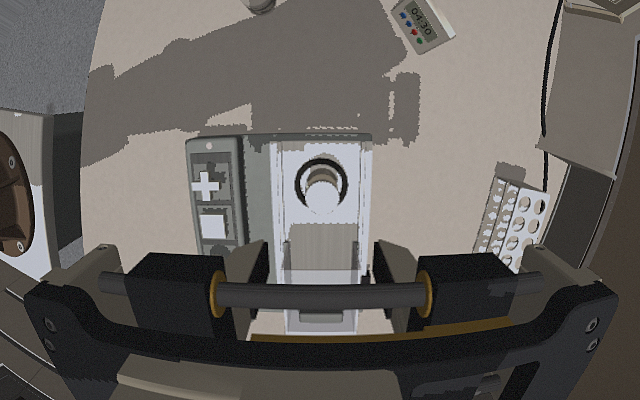

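View pics/g2.png

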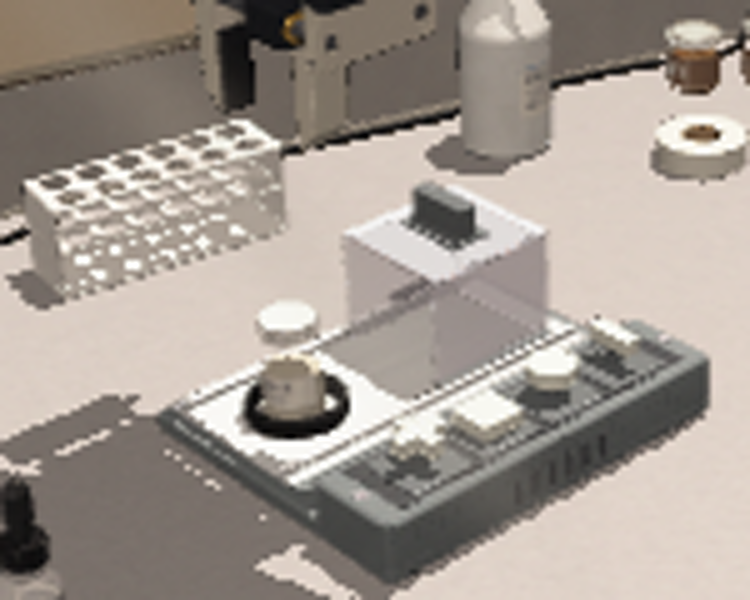

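The vial stands centred in the cup, with its cap at (321,197). Next is the guard rib.

Emit:
{"fn": "move_arm", "kwargs": {"steps": [[-11, 0, 0, 0.15], [-22, 0, 0, 0.3], [-33, 0, 0, 0.45], [-44, 0, 0, 0.6], [-55, 0, 0, 0.75], [-66, 0, 0, 0.9], [-77, 0, 0, 1.05], [-88, 0, 0, 1.2], [-98, 0, 0, 1.35], [-108.7, 0.5, 0, 1.5], [-108.7, 0.5, 0, 1.57], [-108.7, 0.5, 10, 1.57], [-108.7, 0.5, 10, 1.57], [-108.7, 0.5, 10, 1.57]], "grip": 50}}

```text
clock: 17.32
position: [0.6138, 0.0467, 0.3563]
ee_rot: [-3.119, -0.378, 0.001]
force: [-0.2, 0.7, 0.1]
width: 0.545
```

```bash
python3 - <<'E'
from h import *
go([.61338,.04609,.272],.2403)
s=arm.observe();print(s['joints'].round(2))
cv2.imwrite('pics/h1.png',arm.get_image('wrist')[:,:,::-1])
print(wrist_proj(s,[.61338,.04609,.109]))
E
```

```text
t 17.32 pos [0.6138 0.0467 0.3563] head 0.2414 tilt [-8.e-04 -2.e-04 -1.e+00] F [-0.2  0.7  0.1] w 50.1
 shift mm [-0.5  0.5 84.3] twist 0.0011
[ 0.03  0.48 -0.27  1.64  0.14  1.04 -1.62]
[320.96587195 216.96810721]
```

View pics/h1.png

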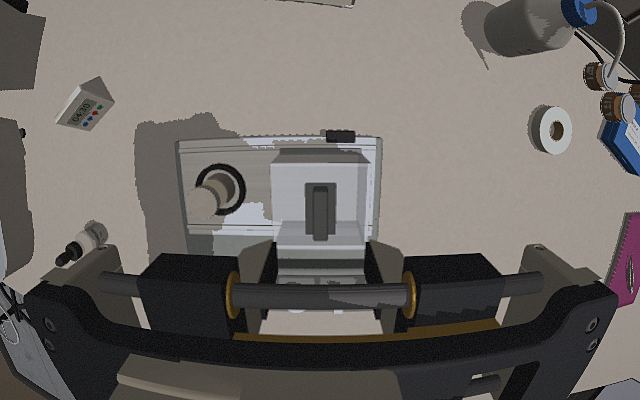

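Emit:
{"fn": "move_arm", "kwargs": {"steps": [[-0.5, 0.5, 35, 0], [-0.5, 0.5, 60, 0], [-0.5, 0.5, 75, 0], [-0.5, 0.5, 82, 0], [-0.5, 0.5, 84, 0], [-0.5, 0.5, 84, 0]]}}

```text
clock: 18.12
position: [0.6138, 0.046, 0.2734]
ee_rot: [3.119, 0.376, 0.002]
force: [-0.2, 0.3, 0.1]
width: 0.543
```

Emit:
{"fn": "move_arm", "kwargs": {"steps": [[0, 0, 0, 0], [0, 0, 0, 0], [0, 0, 0, 0], [0, 0, 0, 0], [0, 0, 0, 0], [0, 0, 0, 0]], "grip": 5, "grip_force": 12}}

```text
clock: 18.88
position: [0.6134, 0.0464, 0.2728]
ee_rot: [-3.118, -0.377, 0.0]
force: [-1.3, 2.0, 0.9]
width: 0.131
```

```bash
python3 - <<'E'
from h import *
go([.5872,.1529,.272],.2403)
E
```

```text
t 18.88 pos [0.6134 0.0464 0.2728] head 0.2407 tilt [ 0.e+00 -5.e-04 -1.e+00] F [-1.3  2.   0.9] w 12.1
 shift mm [-1.000e-01 -1.097e+02  8.000e-01] twist 0.0004
```

Emit:
{"fn": "move_arm", "kwargs": {"steps": [[0, -5, 0, 0], [0, -15, 0, 0], [0, -27, 0, 0], [0, -39, 0, 0], [0, -51, 0, 0], [0, -63, 0, 0], [0, -75, 0, 0], [0, -85, 0, 0], [0, -93, 0, 0], [0, -100, 0, 0], [0, -105, 0, 0], [0, -108, 0, 0], [0, -110, 0, 0], [0, -111, 0, 0], [0, -111, 0, 0], [0, -111, 0, 0]]}}

```text
clock: 20.88
position: [0.5872, 0.1534, 0.2727]
ee_rot: [3.119, 0.376, 0.0]
force: [1.3, -3.0, 2.8]
width: 0.128
```

```bash
python3 - <<'E'
from h import *
go([.5872,.1529,.272],.2403)
E
```

```text
t 20.88 pos [0.5872 0.1534 0.2727] head 0.2398 tilt [ 1.e-04  3.e-04 -1.e+00] F [ 1.3 -3.   2.8] w 11.8
 shift mm [-0.1  0.5  0.7] twist -0.0005
```

Emit:
{"fn": "move_arm", "kwargs": {"steps": [[0, -1.5, 0, 0], [0, -3, 0, 0], [0, -3, 0, 0]]}}

```text
clock: 21.25
position: [0.5871, 0.1541, 0.2727]
ee_rot: [3.116, 0.372, 0.0]
force: [3.0, -9.6, 4.6]
width: 0.131
```

Emit:
{"fn": "move_arm", "kwargs": {"steps": [[0, 2, 0, 0], [0, 2, 0, 0], [0, 2, 0, 0], [0, 2, 0, 0], [0, 2, 0, 0], [0, 2, -10, 0], [0, 2, -40, 0], [0, 2, -80, 0], [0, 2, -90, 0], [0, 2, -90, 0]], "grip": 50}}

```text
clock: 22.5
position: [0.5869, 0.1548, 0.3636]
ee_rot: [-3.119, -0.376, -0.003]
force: [-0.1, -0.5, 0.6]
width: 0.545
```

```bash
python3 - <<'E'
from h import *
go([.49526,.04495,.2895],.2403)
s=arm.observe()
cv2.imwrite('pics/i1.png',arm.get_image('wrist')[:,:,::-1])
b=arm.get_image('scene')[:,:,::-1]
cv2.imwrite('pics/i2.png',cv2.resize(b[160:280,200:350],None,fx=5,fy=5,interpolation=cv2.INTER_CUBIC))
print(wrist_proj(s,[.5872,.1529,.109]))
E
```

```text
t 22.5 pos [0.5869 0.1548 0.3636] head 0.2401 tilt [ 0.0017 -0.     -1.    ] F [-0.1 -0.5  0.6] w 50.0
 shift mm [-115.3   84.9   73.9] twist -0.0002
[322.65273039 214.15729476]
```

View pics/i1.png

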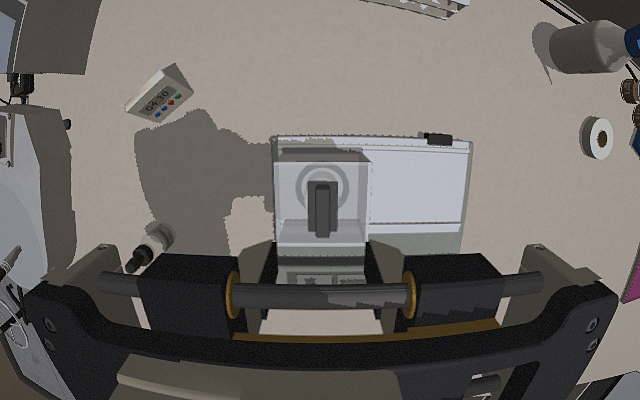

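View pics/i2.png

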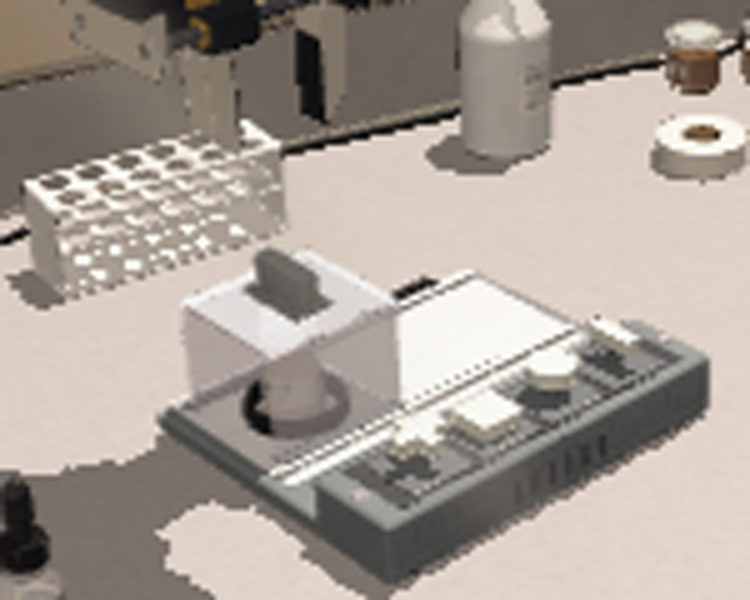

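The guard is home: I felt the stop at about 10 N, and the vial is upright inside. Next I'll press the round key.

Emit:
{"fn": "move_arm", "kwargs": {"steps": [[-25, 18, 0, 0], [-50, 37, 0, 0], [-75, 55, 0, 0], [-98, 72, 0, 0], [-110, 81, 10, 0], [-115, 85, 30, 0], [-115, 85, 50, 0], [-115, 85, 60, 0], [-115, 85, 60, 0], [-115, 85, 60, 0]], "grip": 0}}

```text
clock: 23.85
position: [0.4957, 0.0451, 0.303]
ee_rot: [-3.119, -0.377, -0.001]
force: [0.5, -0.2, 0.8]
width: 0.006
```

```bash
python3 - <<'E'
from h import *
go([.49526,.04495,.2295],.2403)
s=arm.observe()
cv2.imwrite('pics/j1.png',arm.get_image('wrist')[:,:,::-1])
print(wrist_proj(s,[.49526,.04495,.062]))
E
```

```text
t 23.85 pos [0.4957 0.0451 0.303 ] head 0.2405 tilt [ 6.e-04 -1.e-04 -1.e+00] F [ 0.5 -0.2  0.8] w 0.6
 shift mm [-0.5  0.  73.5] twist 0.0002
[320.35016869 220.05770929]
```

View pics/j1.png

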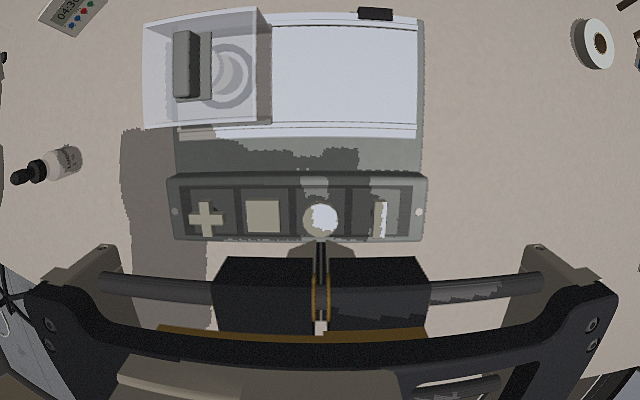

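The round key is at (320,220), directly under the fingers.

Emit:
{"fn": "move_arm", "kwargs": {"steps": [[-0.5, 0, 25, 0], [-0.5, 0, 50, 0], [-0.5, 0, 60, 0], [-0.5, 0, 66, 0], [-0.5, 0, 70, 0], [-0.5, 0, 72.5, 0], [-0.5, 0, 74, 0], [-0.5, 0, 74.5, 0], [-0.5, 0, 74.5, 0], [-0.5, 0, 74.5, 0]]}}

```text
clock: 25.15
position: [0.4952, 0.0448, 0.2295]
ee_rot: [3.119, 0.376, 0.003]
force: [-2.8, -0.8, 14.4]
width: 0.007
```

Emit:
{"fn": "move_arm", "kwargs": {"steps": [[0, 0, -10, 0], [0, 0, -40, 0], [0, 0, -80, 0], [0, 0, -120, 0], [0, 0, -120, 0], [0, 0, -120, 0]]}}

```text
clock: 25.9
position: [0.4947, 0.0446, 0.3481]
ee_rot: [3.119, 0.376, 0.0]
force: [0.2, 0.4, 0.1]
width: 0.001
```

```bash
python3 - <<'E'
from h import *
go([.49526,.04495,.2295],.2403)
s=arm.observe()
cv2.imwrite('pics/k1.png',arm.get_image('wrist')[:,:,::-1])
b=arm.get_image('scene')[:,:,::-1]
cv2.imwrite('pics/k2.png',cv2.resize(b[160:280,200:350],None,fx=5,fy=5,interpolation=cv2.INTER_CUBIC))
E
```

```text
t 25.9 pos [0.4947 0.0446 0.3481] head 0.2401 tilt [ 1.e-04  2.e-04 -1.e+00] F [0.2 0.4 0.1] w 0.1
 shift mm [  0.7  -0.3 118.6] twist -0.0002
```

View pics/k1.png

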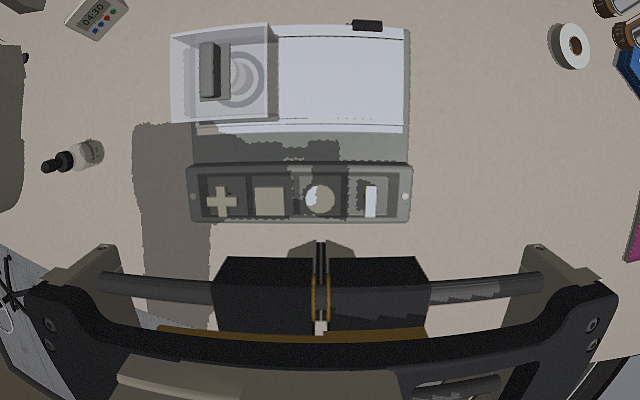

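View pics/k2.png

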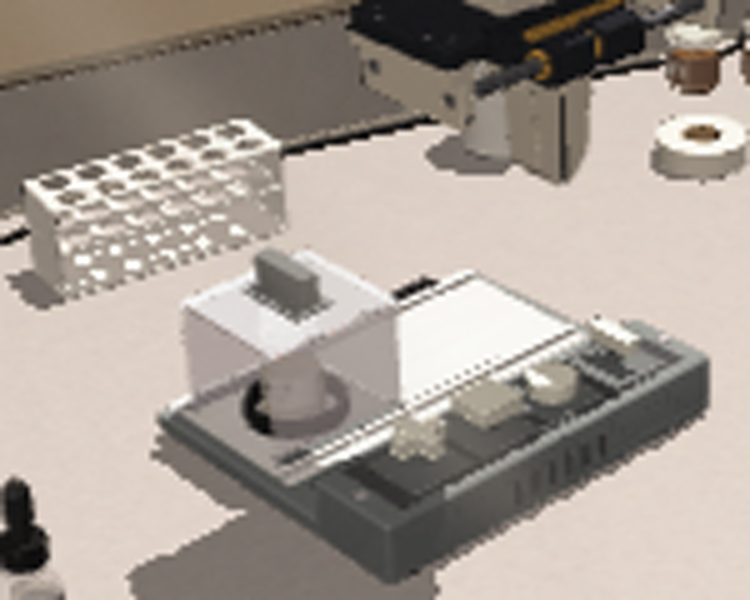

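Compared with before, the round cap sits about 2.4 px lower in the scene view (latched) and the square cap about 2 px higher (up). The bar and plus keys are up, the guard is home and the vial is upright, so I'm handing in.

```bash
python3 -c "
from cell import arm
print(arm.sign_off())"
```

```text
the job is handed in; nothing more can be done
None
```

I did all the steps in order and handed the job in at about 26 s of the 64 s allowed; the hand-in reports no verdict.

1. **Stop:** I pressed the square key to its bottom stop. The pictures then showed it latched and the bar key up.
2. **Vial:** I stood the wide vial in the cup and let it go. Its cap was within about 2 px of the cup's expected centre.
3. **Guard:** I gripped the rib and slid the guard until it met its stop, at about 10 N.
4. **Start:** I pressed the round key to its stop, at about 14 N. It stayed down and the square key popped up.

In the last pictures the round cap sat about 2.4 px lower than before the press and the square cap about 2 px higher. The bar and plus keys were up, the guard was home, the vial was upright inside it, and the arm was clear of everything.

Key and guard states were judged only from pictures, forces and arm positions, because the robot gives no direct reading of them. I did not measure the bystanders; those in the last views looked undisturbed, but the slim vial was not in those. No check failed. The only disagreements were small: up to about 5 px between predicted and seen positions in two pictures.

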